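# Close a two-part plaster casting mould

## Robot

A 7-joint arm with a two-finger parallel gripper is mounted at the origin on the work surface; the furniture and walls round the work are solid. World frame = base frame: x ahead of the robot, y to its left, z up, the work surface at z = 0. Lengths are in m, angles in rad, forces in N, time in s.
With the tool pointing down it reaches from about 0.35 to 0.9 m from the base axis. Payload 19.9 kg.
Tool frame: the origin (TCP) lies between the finger pads; the fingertips stand 19 mm ahead of it and the grasp point (between the pads) is the TCP; z points along the fingers, y is the line along which they close (so a half turn about z gives the same grasp; the last joint's range is limited). The gripper opens to 94 mm and grips with 3 to 60 N. Pads are 16 mm wide; open, the fingers measure 119 mm over their backs; the gripper's body (75 mm by 177 mm) begins 78 mm behind the grasp point.
Start: joints at [1.133, 0.417, -0.01, 1.614, 0.005, 1.111, -0.053], TCP at [0.242, -0.576, 0.224] pointing down, gripper open.
Joint ranges: [-2.81, 2.81], [-0.39, 2.02], [-1.27, 1.25], [0.06, 2.57], [-1.19, 4.33], [0.19, 2], [-2.82, 2.82]. Speed limits (rad/s): [1.89, 1.89, 2.39, 2.39, 3.01, 3.01, 3.01].

## Interface

Orientations are given as a 3x3 rotation matrix whose columns are the frame's x, y, z axes.
In Python, from rig import robot gives the robot as it stands. Calls block until the motion is done:
- robot.move_ptp(position, orientation): joint-space move of the TCP to a pose.
- robot.move_linear(position, velocity=0.15, frame=None, threshold=None): straight line of the TCP; frame=None keeps the orientation; velocity is the mean speed in m/s. With threshold (N) it stops when the force on the tool has changed by that much, and returns True; else False.
- robot.goto_joints(angles): joint-space move.
- robot.gripper_to(opening): finger opening in m; the grip force is fixed at half the most; returns when the fingers have stopped.
- robot.pause(seconds).
- robot.ik(position, orientation): joint angles nearest the present ones, or None.
- robot.get_state(): the state.
- robot.grab_frame(name): name is "side" or "top"; returns the picture (400x640x3 uint8, red, green, blue); there is no depth.
- robot.camera_info(name): a dict with "fx", "fy", "cx", "cy" (pixels), "rvec" (rotation vector, rad) and "tvec" (3), from world to camera coordinates, as OpenCV has them. Camera axes: x right, y down, z forward; pixel columns grow to the right and rows downward; lengths in m; the calibration is good to about 2 mm. A picture is of the moment at which its call begins. camera_info takes no time and is no camera call.
A pose or a line that the arm cannot do raises robot.PlanningError and nothing moves.
- robot.sign_off(): hands the job in; it is judged then, once.
The state is a dict: "time": time; "qpos": joint angles; "joint_vel": joint speeds; "effort": joint torques, N m; "ee_pos": TCP position; "tool_rot": TCP orientation; "force": force on the tool from outside, world axes, zero at the start; "moment": the same for the moment, N m; "opening": finger opening in m; "grasp_force": force on a finger pad.
Only numpy, scipy, OpenCV 4.12 (cv2) and the standard library are available. Lean on these libraries where they do the work, as an engineer would, in place of code of your own. Each camera call takes 0.05 s, during which the arm holds its last target. There are 200 camera calls.

## Task

Close the plaster casting mould: the loose half lies on the bench with its three knobs facing up. Turn it over and set it knobs down on the other half in the wooden casing, the single knob in the single socket and the pair in the pair, so that it sits fully home between the casing walls. Plaster chips, so lower it in gently rather than letting it drop in, and leave the two small pots behind it where they stand.

Things in the scene. Friction and masses are not known exactly. Their poses are not given: they have to be found in the camera images.
- mould_top: loose mould half: white plaster block 84 (x) x 60 (y) x 40 mm (z), 0.2 kg, gripped across its 60 mm width. Origin: centre of its flat back; z points from the back to the knob face (up at the start), x along its length to the single-knob end. Knobs taper, 14 mm wide at the foot, 7 mm high: one at x = +27, y = 0, two at x = -27, y = +-15 mm; round cavity 24 mm wide in the middle
- mould_face (a point): centre of the knob face of the loose half (at the knobs' feet), 40 mm from its origin along z
- mould_single_knob (a point): foot of the loose half's single knob, on the knob face
- casing: wooden casing, fixed: base 134 (x) x 110 (y) x 12 mm with the plaster lower half 84 x 60 x 30 mm on it. Origin under the base's centre, z up, x along its length. End walls (inner faces at x = +-44.5 mm) and four short corner walls (y = +-32.5 mm), 10 mm thick, rounded tops 59 mm above the bench: 2.5 mm play all round the mould. Long sides open over the middle 61 mm for fingers
- casing_seat (a point): centre of the lower half's top face, 42 mm above the bench, where mould_face comes to lie
- casing_single_socket (a point): mouth of the lower half's single socket (at casing x = -27 mm, y = 0; the pair is at x = +27, y = +-15 mm; sockets are 20 mm wide, 12 mm deep), where mould_single_knob comes to lie; so, when closed, the loose half's x axis points along the casing's -x
- small_pot: bystander: small white pot with blue decoration, 80 mm wide, 47 mm high; origin under its centre
- paste_pot: bystander: plain cup-shaped pot, 56 mm wide, 51 mm high; origin under its centre
Not all that is in view belongs to the job. Leave any black or yellow look-alike of the mould_top alone.

How it is judged:
By the outcome, as a careful person would: the job done as asked, in the order asked, and still so for the second after the job is handed in, with the robot touching nothing.
It also fails if it takes over 58 s, if anything falls off the work surface, if the arm or the gripper's body presses on something with over 40 N, if the wrist force passes 120 N, or if a joint passes its speed limit or range.

## Working session

There is one attempt and no reset: what is moved stays moved. The work goes in short steps, each a Python script; the robot and the scene stay as the last script left them, time stands still between calls to the robot, and variables do not carry over. Pictures are saved under pics/ and viewed, at most 10 in all, crops included, and the job is handed in when it is done.

```bash
ls; mkdir -p pics; python3 - <<'E'
from rig import robot
import cv2
for n in("side","top"):
    cv2.imwrite(f"pics/{n}0.png",robot.grab_frame(n)[:,:,::-1]); print(robot.camera_info(n))
s=robot.get_state(); print(s["time"],s["ee_pos"],s["tool_rot"],s["opening"])
E
```

```text
pics
{'fx': 440.95177436084896, 'fy': 440.95177436084896, 'cx': 318.86484014806643, 'cy': 195.59233352369273, 'rvec': array([ 0.24510783, -2.64219789,  1.51516443]), 'tvec': array([0.44079202, 0.09693857, 1.25882541])}
{'fx': 518.8403578581361, 'fy': 518.8403578581361, 'cx': 326.1288151584286, 'cy': 197.40749448319085, 'rvec': array([ 2.19017299, -2.18084635,  0.08664531]), 'tvec': array([-0.01756847,  0.45129523,  1.64977412])}
0.1 [ 0.24144518 -0.5761376   0.22389723] [[ 9.22276347e-01  3.86530833e-01 -5.05855514e-04]
 [ 3.86531153e-01 -9.22275839e-01  9.72111247e-04]
 [-9.07873486e-05 -1.09208412e-03 -9.99999400e-01]] 0.09382607539845166
```

View pics/top0.png

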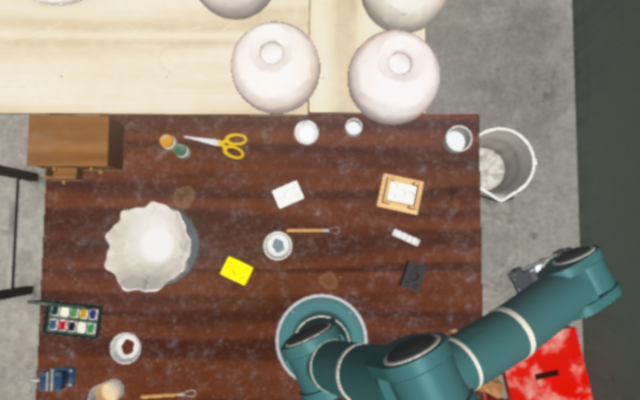

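View pics/side0.png

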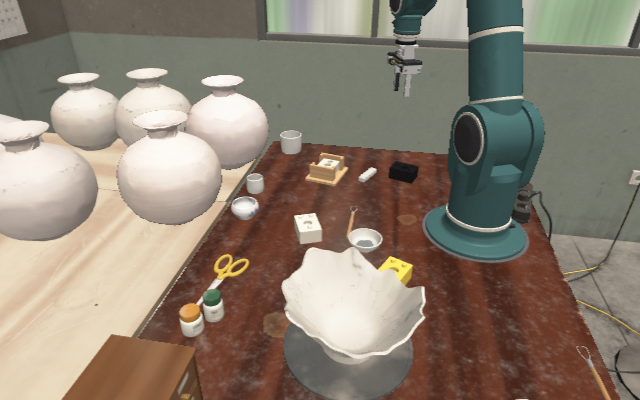

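The white block at top (287,194) / side (308,228) fits the loose half. The yellow block at top (237,270) and the black one at top (413,276) are look-alikes to leave alone, and the white bar at (405,237) is too small. The casing is at top (401,193) / side (327,168), and the pots are at top (306,131) and (353,127). I'll confirm in an enlarged crop.

```bash
python3 - <<'E'
import cv2,numpy as np
t=cv2.imread("pics/top0.png");s=cv2.imread("pics/side0.png")
f=lambda im,c,r,w=56,h=50:cv2.resize(im[r-h//2:r+h//2,c-w//2:c+w//2],(392,290),interpolation=cv2.INTER_CUBIC)
cv2.imwrite("pics/crop1.png",np.vstack([np.hstack([f(t,287,194),f(t,401,193)]),np.hstack([f(s,308,228),f(s,327,168)])]))
E
```

```text
(no output)
```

View pics/crop1.png

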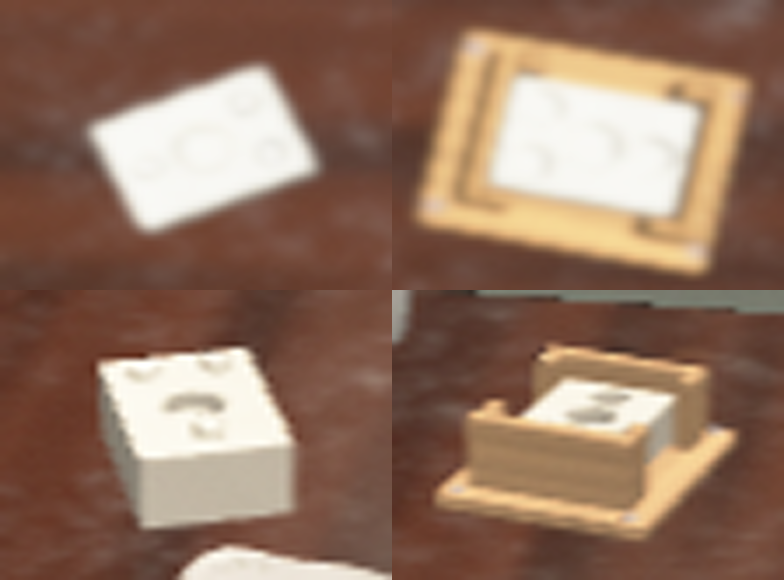

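```bash
cat > h.py <<'E'
import cv2,numpy as np
from rig import robot
def cam(n):
    c=robot.camera_info(n);R=cv2.Rodrigues(c["rvec"])[0];K=np.array([[c["fx"],0,c["cx"]],[0,c["fy"],c["cy"]],[0,0,1]])
    return K,R,c["tvec"],-R.T@c["tvec"]
def ray(n,px,z):
    K,R,t,C=cam(n);p=np.c_[np.atleast_2d(px),np.ones(len(np.atleast_2d(px)))]
    d=(R.T@np.linalg.inv(K)@p.T).T
    return C+d*((z-C[2])/d[:,2])[:,None]
def rect(chan,box,thr,n="top",z=0.,inv=False,U=8):
    """sub-pixel outline of the blob in box=(c0,r0,c1,r1) cast onto plane z -> minAreaRect in mm: centre,size,angle of long side"""
    c0,r0,c1,r1=box
    b=cv2.resize(chan[r0:r1,c0:c1].astype(np.float32),None,fx=U,fy=U,interpolation=cv2.INTER_CUBIC)
    m=((b<thr) if inv else (b>thr)).astype(np.uint8)
    k=max(cv2.findContours(m,cv2.RETR_EXTERNAL,cv2.CHAIN_APPROX_NONE)[0],key=cv2.contourArea)[:,0]
    px=(k+.5)/U-.5+[c0,r0]
    w=ray(n,px,z)[:,:2]*1000
    (c,s,a)=cv2.minAreaRect(w.astype(np.float32))
    if s[0]<s[1]: s=s[::-1];a+=90
    M=cv2.moments(w.astype(np.float32).reshape(-1,1,2)); cm=np.array([M["m10"],M["m01"]])/M["m00"]
    return np.array(c),cm,np.array(s),a
E
python3 - <<'E'
from h import *
t=cv2.imread("pics/top0.png").astype(int)
np.set_printoptions(precision=2,suppress=True)
print("camC",cam("top")[3],cam("side")[3])
B=t[:,:,0];G=t[:,:,1];R=t[:,:,2]
print(B[194,270:306]);print(R[193,370:432]);print(B[193,370:432])
for thr in(110,130,150): print("mould z20",rect(B,(260,170,314,216),thr,z=.02),rect(B,(260,170,314,216),thr,z=.04)[2])
for thr in(130,145,160): print("base z6",rect(R,(366,164,436,224),thr,z=.006))
for thr in(160,180,200): print("seat z42",rect(B,(366,164,436,224),thr,z=.042))
E
```

```text
camC [ 0.33 -0.01  1.68] [0.25 1.1  0.72]
[ 71  83 123 185 230 243 245 245 245 244 244 244 242 236 232 239 244 245
 244 244 243 240 240 242 241 237 235 237 233 231 236 232 200 134  79  60]
[ 85  86  86  86  86  85  86  93 126 181 222 230 221 194 185 213 227 229
 234 244 248 247 245 242 242 244 247 248 249 249 249 249 248 246 240 236
 242 247 247 246 244 238 233 235 233 209 181 205 231 236 229 200 141 100
  91  91  90  89  90  89  87  85]
[ 45  46  47  48  46  45  45  49  67  98 123 131 123 106 100 116 137 169
 213 236 241 240 237 234 232 236 241 243 243 244 244 244 244 240 231 226
 233 240 241 240 237 230 223 226 223 184 129 113 129 135 132 114  82  58
  54  53  52  52  53  52  51  48]
mould z20 (array([461.41, 108.22]), array([461.21, 108.18]), array([93.13, 70.2 ]), 114.00407028198242) [92.01 69.36]
mould z20 (array([461.44, 108.11]), array([461.25, 108.14]), array([91.35, 67.77]), 114.09044075012207) [90.24 66.96]
mould z20 (array([461.5 , 108.19]), array([461.27, 108.15]), array([89.48, 66.09]), 114.13717651367188) [88.4  65.29]
base z6 (array([ 466.55, -254.52]), array([ 466.38, -254.52]), array([143.16, 118.47]), 78.2654800415039)
base z6 (array([ 466.16, -254.39]), array([ 466.17, -254.57]), array([140.29, 115.96]), 78.19426727294922)
base z6 (array([ 466.01, -254.47]), array([ 466.02, -254.6 ]), array([137.92, 114.34]), 78.10880279541016)
seat z42 (array([ 466.5 , -253.29]), array([ 466.23, -253.18]), array([89.4 , 67.53]), 78.35708618164062)
seat z42 (array([ 466.15, -253.44]), array([ 466.11, -253.41]), array([86.75, 64.34]), 77.88639068603516)
seat z42 (array([ 466.11, -253.64]), array([ 466.05, -253.52]), array([84.45, 61.68]), 78.15116119384766)
```

```bash
cat >> h.py <<'E'
up=np.array([0,0,1.])
def rot(ud,th,f):
    """tool tilted th deg from down in the vertical plane of heading ud (deg); f=+-1 picks the half turn"""
    u=np.array([np.cos(np.radians(ud)),np.sin(np.radians(ud)),0]);t=np.radians(th)
    a=np.sin(t)*u-np.cos(t)*up; y=f*np.cross(up,u); return np.c_[np.cross(y,a),y,a]
MC=np.array([.4613,.1082]);MA=114.1; CC=np.array([.4661,-.2542]);CA=78.1; S=np.array([.47,-.08])
E
python3 - <<'E'
from h import *
np.set_printoptions(precision=2,suppress=True)
for s in(1,-1):
  for f in(1,-1):
    a1=MA if s>0 else MA-180; a2=CA if s>0 else CA-180; am=(a1+a2)/2
    for t in(-35,-45,-55):
      P=[(MC,.025,a1,t),(MC,.12,a1,t),(S,.12,am,t+90),(S,.045,am,t+90),(S,.16,am,t),(S,.045,am,t),(CC,.16,a2,t+90),(CC,.062,a2,t+90)]
      q=[robot.ik(np.r_[c,z],rot(a,th,f)) for c,z,a,th in P]
      print(s,f,t,[x is not None for x in q])
      if t==-45:
        for x in q: print("   ",None if x is None else np.array(x))
E
```

```text
1 1 -35 [True, True, True, True, True, True, True, True]
1 1 -45 [True, True, True, True, True, True, True, True]
    [ 0.09  1.05 -1.09  2.07  1.44  1.71  1.76]
    [ 0.09  0.78 -1.09  2.07  1.24  1.62  1.92]
    [ 0.45  0.59  0.06  1.86 -0.68  1.29 -2.13]
    [ 0.48  0.72  0.02  1.87 -0.7   1.18 -2.05]
    [ 0.5   0.64 -1.08  2.09  1.2   1.55  2.05]
    [ 0.49  0.98 -1.09  2.11  1.44  1.66  1.83]
    [ 0.63  0.62  0.22  1.72 -0.74  1.44 -2.16]
    [ 0.67  0.76  0.17  1.73 -0.76  1.3  -2.06]
1 1 -55 [True, True, True, True, True, True, True, True]
1 -1 -35 [True, True, True, True, True, True, True, True]
1 -1 -45 [True, True, True, True, True, True, True, True]
    [-0.07  0.88 -0.86  2.08  1.32  1.48 -1.35]
    [ 0.12  0.81 -1.14  2.07  1.26  1.67 -1.23]
    [ 0.94  0.67 -0.59  1.85 -0.35  1.15  0.71]
    [ 0.93  0.8  -0.57  1.85 -0.31  1.03  0.75]
    [ 0.27  0.48 -0.76  2.1   1.08  1.36 -1.02]
    [-0.    0.65 -0.44  2.13  1.16  1.16 -1.21]
    [ 1.13  0.65 -0.47  1.7  -0.42  1.28  0.7 ]
    [ 1.12  0.8  -0.45  1.72 -0.38  1.14  0.76]
1 -1 -55 [True, True, True, True, True, True,
[... 431 characters left out ...]
45 -0.29  2.    0.98  1.19 -0.86]
    [ 0.12  0.62 -0.13  2.03  1.04  1.04 -1.01]
-1 1 -55 [True, True, True, True, True, True, True, True]
-1 -1 -35 [True, True, True, True, True, True, True, True]
-1 -1 -45 [True, True, True, True, True, True, True, True]
    [ 0.25  0.74 -0.17  1.91 -0.65  1.05 -2.13]
    [ 0.23  0.57 -0.14  1.91 -0.64  1.19 -2.23]
    [ 0.49  0.75 -1.09  2.11  1.28  1.58  1.96]
    [ 0.49  0.98 -1.09  2.11  1.44  1.66  1.83]
    [ 0.44  0.53  0.07  1.85 -0.67  1.35 -2.17]
    [ 0.48  0.72  0.02  1.87 -0.7   1.18 -2.05]
    [ 0.84  0.72 -1.09  1.99  1.28  1.59  2.12]
    [ 0.84  0.97 -1.09  2.01  1.47  1.66  1.96]
-1 -1 -55 [True, True, True, True, True, True, True, True]
```

```bash
cat >> h.py <<'E'
UP,UM,UC=MA-180,MA-180+16,CA-180   # headings at pick, standing, casing
um=np.array([np.cos(np.radians(UM)),np.sin(np.radians(UM)),0])
def st(m=""):
    s=robot.get_state();print(m,round(s["time"],2),np.round(s["ee_pos"],4),"open",round(s["opening"],4),"grip",round(s["grasp_force"],1),"F",np.round(s["force"],1));return s
E
python3 - <<'E'
from h import *
R=rot(UP,-45,1)
robot.move_ptp(np.r_[MC,.13],R); st("above")
robot.move_linear(np.r_[MC,.025],.12); st("down")
robot.gripper_to(.05); st("grip")
robot.move_linear(np.r_[MC,.12],.12); st("up")
robot.move_ptp(np.r_[S,.12],rot(UM,45,1)); st("rolled")
cv2.imwrite("pics/side1.png",robot.grab_frame("side")[60:300,180:500,::-1])
E
python3 -c "
import cv2;i=cv2.imread('pics/side1.png');cv2.imwrite('pics/side1b.png',cv2.resize(i,None,fx=2.4,fy=2.4,interpolation=2))"
```

```text
above 2.67 [0.4616 0.1075 0.1299] open 0.0939 grip 0.0 F [-0.2 -0.4 -0. ]
down 3.69 [0.4616 0.1082 0.0255] open 0.0939 grip 0.0 F [-0.1  0.  -0.5]
grip 4.32 [0.4614 0.1082 0.0251] open 0.0596 grip 30.0 F [ 0.1 -0.8  3.2]
up 5.26 [0.461  0.1081 0.1194] open 0.0595 grip 30.0 F [-0.1 -0.5 -2.7]
rolled 6.95 [ 0.4699 -0.0802  0.1197] open 0.0594 grip 30.0 F [-0.2 -0.1 -2.4]
```

View pics/side1b.png

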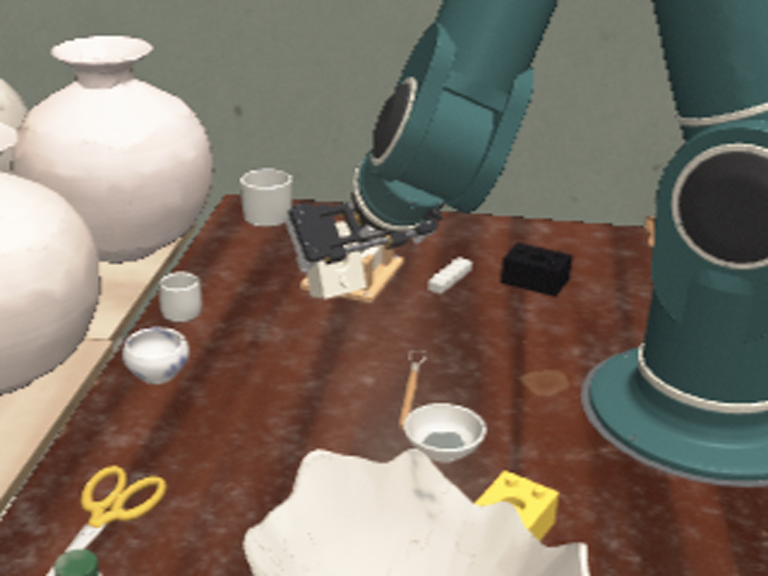

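The picture shows the half in the gripper at about (340,275), with the knob face toward the camera as planned. Next I stand it on its end and regrip it from the back.

```bash
python3 - <<'E'
from h import *
robot.move_linear(np.r_[S,.052],.12)
print(robot.move_linear(np.r_[S,.036],.015,threshold=4)); s=st("touch")
robot.gripper_to(.094); a=s["tool_rot"][:,2]; p=s["ee_pos"]
robot.move_linear(p-a*.17,.2); st("back")
S2=S+.005*um[:2]
robot.move_ptp(np.r_[S2,.19],rot(UM,-45,1)); st("other side")
cv2.imwrite("pics/side2.png",cv2.resize(robot.grab_frame("side")[120:260,200:400,::-1],None,fx=4,fy=4,interpolation=2))
t=robot.grab_frame("top")[:,:,::-1];cv2.imwrite("pics/top2.png",t)
E
```

```text
True
touch 8.12 [ 0.4704 -0.0802  0.0502] open 0.0602 grip 30.0 F [-0.2  0.5  6.5]
back 9.83 [0.3928 0.0114 0.1698] open 0.094 grip 0.0 F [-0.5  0.2  0.1]
other side 11.62 [ 0.4729 -0.0831  0.1898] open 0.094 grip 0.0 F [ 0.3 -0.1  0. ]
```

View pics/side2.png

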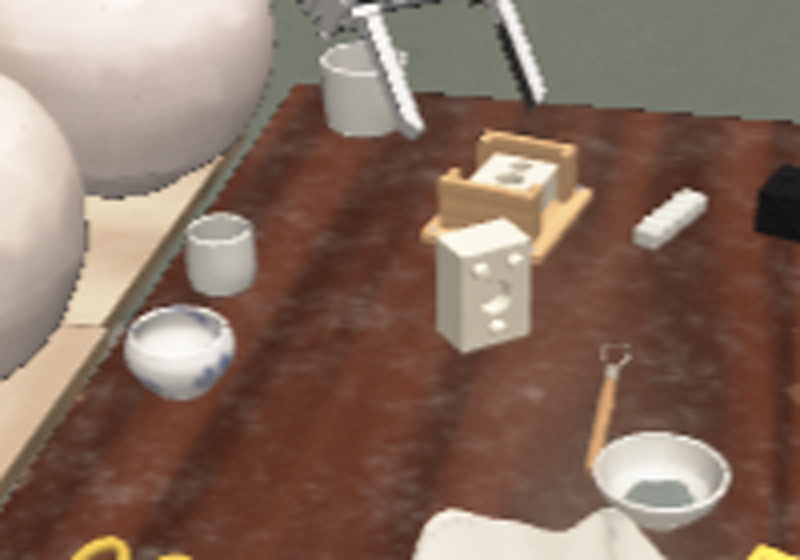

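The half stands upright with the pair of knobs up and the single one down, at about (483,285) in the crop, and both pots are undisturbed. It touched 8 mm earlier than expected, so I'll measure the standing half from the top camera.

```bash
python3 - <<'E'
import cv2
t=cv2.imread("pics/top2.png");cv2.imwrite("pics/top2c.png",cv2.resize(t[150:240,290:430],None,fx=5,fy=5,interpolation=2))
E
```

```text
(no output)
```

View pics/top2c.png

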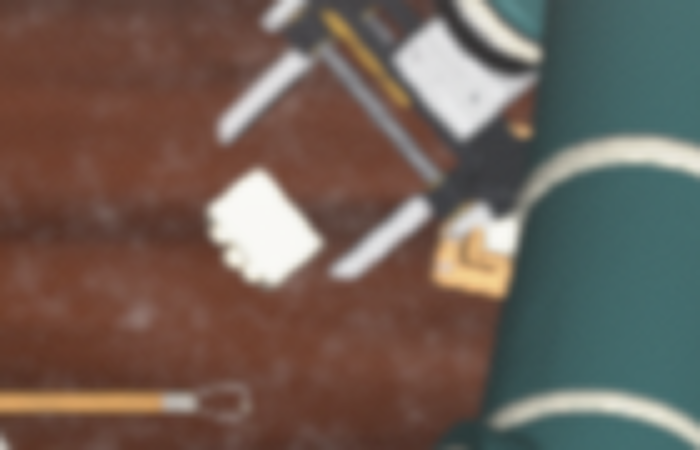

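```bash
python3 - <<'E'
from h import *
t=cv2.imread("pics/top2.png");U=8
for thr in(130,150,170,190):
    b=cv2.resize(t[176:212,326:358,0].astype(np.float32),None,fx=U,fy=U,interpolation=cv2.INTER_CUBIC)
    k=max(cv2.findContours((b>thr).astype(np.uint8),0,cv2.CHAIN_APPROX_NONE)[0],key=cv2.contourArea)[:,0]
    w=ray("top",(k+.5)/U-.5+[326,176],.084)[:,:2]*1000
    A=[]
    for _ in range(1):
        v=np.array([-um[1],um[0]]); d=w-S*1000; a=d@um[:2]; c=d@v
        sel=(abs(c-np.median(c))<20)&(a>0); 
        l=np.polyfit(c[sel],a[sel],1)
    # side edges, back part only
    pe=[np.polyfit(a[(a>-12)&(a<10)&m],c[(a>-12)&(a<10)&m],1) for m in (c>0,c<0)]
    print(thr,"back edge u",l[1],"slope deg",np.degrees(np.arctan(l[0])),"sides",[p.round(3) for p in pe],"umin",a.min())
E
```

```text
130 back edge u 1.6658059516958064 slope deg 0.6198197924809611 sides [array([-1.626, 17.161]), array([  2.158, -20.635])] umin -53.47365703805573
150 back edge u 0.865019111159356 slope deg 0.7259355347444426 sides [array([-1.691, 15.626]), array([  2.27 , -18.384])] umin -52.530639137634836
170 back edge u 0.25428497135817807 slope deg 0.4968942750257076 sides [array([-1.738, 13.838]), array([  2.336, -16.368])] umin -51.739397409300985Traceback (most recent call last):
  File "<stdin>", line 11, in <module>
    raise TypeError("expected non-empty vector for x")
TypeError: expected non-empty vector for x
```

```bash
cat >> h.py <<'E'
E
python3 - <<'E'
from h import *
e=ray("top",np.array([[290+58.0,150+40.6]]),.084)[0]; print("back mid",e)
v=np.array([-um[1],um[0]]); S3=S+um[:2]*(.0005-.020)+v*((e[:2]-S)@v); print("S3",S3)
R=rot(UM+.6,-45,1)
robot.move_linear(np.r_[S3,.15],.12,frame=R)
robot.move_linear(np.r_[S3,.044],.1); st("down")
A=robot.grab_frame("side")
robot.gripper_to(.05); st("grip")
B=robot.grab_frame("side")
robot.move_linear(np.r_[S3,.14],.08); st("lift")
C=robot.grab_frame("side")
f=lambda i,r0:cv2.resize(i[r0:r0+75,280:350,::-1],(392,420),interpolation=2)
cv2.imwrite("pics/side3.png",np.hstack([f(B,160),f(C,130)]))
E
```

```text
back mid [ 0.46771225 -0.08276131  0.084     ]
S3 [ 0.45474051 -0.06735687]
down 13.47 [ 0.4551 -0.0675  0.0445] open 0.094 grip 0.0 F [ 0.1  1.5 -0.1]
grip 14.15 [ 0.4548 -0.0673  0.0441] open 0.0599 grip 30.0 F [0.  0.4 1.6]
lift 15.55 [ 0.4545 -0.0673  0.1396] open 0.0597 grip 30.0 F [ 0.4  0.6 -3.3]
```

View pics/side3.png

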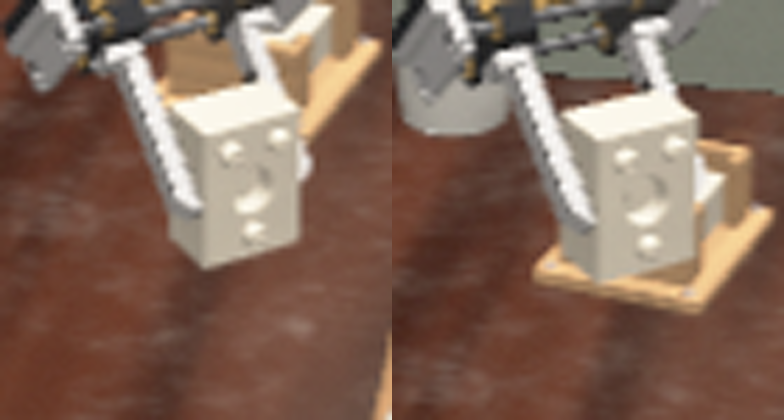

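The half hangs straight in both frames, at about (240,190) and (630,190), with no slip on lifting. Now a slow roll to above the casing.

```bash
python3 - <<'E'
from h import *
P=np.r_[CC,.15]; R=rot(UC,45,1)
try: robot.move_linear(P,.05,frame=R)
except robot.PlanningError as e:
    print("plan",e)
    p0=robot.get_state()["ee_pos"]
    for k in np.linspace(.1,1,10): robot.move_ptp(p0+(P-p0)*k,rot(UM+.6+k*(UC-UM-.6),-45+90*k,1))
s=st("over"); print(np.degrees(np.arccos(s["tool_rot"][:,2]@R[:,2])))
A=robot.grab_frame("side");T=robot.grab_frame("top")
cv2.imwrite("pics/side4f.png",A[:,:,::-1]);cv2.imwrite("pics/top4f.png",T[:,:,::-1])
f=lambda i,r,c:cv2.resize(i[r-40:r+40,c-40:c+40,::-1],(398,500),interpolation=2)
cv2.imwrite("pics/c4.png",np.hstack([f(A,150,327),f(T,193,405)]))
E
```

```text
over 19.5 [ 0.4661 -0.2543  0.1501] open 0.06 grip 30.0 F [-0.   0.2 -1.3]
0.01061164110508983
```

View pics/c4.png

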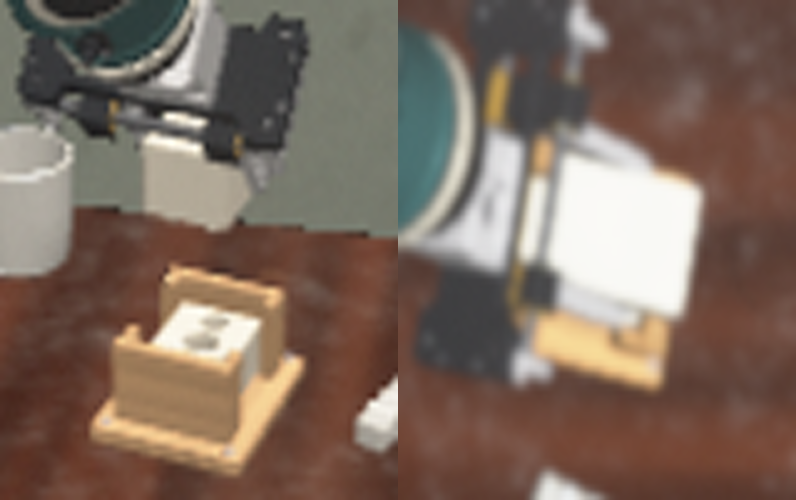

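```bash
python3 - <<'E'
from h import *
s=robot.get_state();p=s["ee_pos"]
def proj(n,X):
    K,R,t,C=cam(n);q=(K@(R@X.T+t[:,None])).T;return q[:,:2]/q[:,2:]
u=np.array([np.cos(np.radians(UC)),np.sin(np.radians(UC)),0]);v=np.cross(up,u)
for al in(-20,0,20):
    r=np.radians(al);uu=u*np.cos(r)+up*np.sin(r);w=-u*np.sin(r)+up*np.cos(r)
    X=np.array([p+uu*a*.042+v*b*.03+w*c*.02 for a,c in((-1,-1),(-1,1),(1,-1),(1,1)) for b in(-1,1)])
    print(al,"side crop",((proj("side",X)-[287,110])*[398/80,500/80]).round(0).tolist());print("   top crop",((proj("top",X)-[365,153])*[398/80,500/80]+[398,0]).round(0)[4:].tolist())
E
```

```text
-20 side crop [[219.0, 202.0], [134.0, 184.0], [228.0, 125.0], [142.0, 108.0], [259.0, 197.0], [178.0, 180.0], [268.0, 124.0], [186.0, 108.0]]
   top crop [[641.0, 309.0], [660.0, 188.0], [674.0, 309.0], [694.0, 186.0]]
0 side crop [[221.0, 227.0], [137.0, 209.0], [222.0, 155.0], [137.0, 138.0], [265.0, 169.0], [183.0, 152.0], [266.0, 100.0], [184.0, 84.0]]
   top crop [[660.0, 311.0], [679.0, 189.0], [672.0, 305.0], [692.0, 180.0]]
20 side crop [[226.0, 243.0], [142.0, 225.0], [219.0, 186.0], [134.0, 169.0], [268.0, 139.0], [186.0, 123.0], [262.0, 82.0], [179.0, 67.0]]
   top crop [[672.0, 311.0], [691.0, 188.0], [661.0, 299.0], [681.0, 173.0]]
```

```bash
python3 - <<'E'
from h import *
T=cv2.imread("pics/top4f.png");A=cv2.imread("pics/side4f.png")
u=np.array([np.cos(np.radians(UC)),np.sin(np.radians(UC)),0]);v=np.cross(up,u)
U=8
def mask(im,box,thr):
    c0,r0,c1,r1=box;b=cv2.resize(im[r0:r1,c0:c1,0].astype(np.float32),None,fx=U,fy=U,interpolation=cv2.INTER_CUBIC)
    k=max(cv2.findContours((b>thr).astype(np.uint8),0,cv2.CHAIN_APPROX_NONE)[0],key=cv2.contourArea)[:,0]
    px=(k+.5)/U-.5+[c0,r0]; return px
for thr in(150,170,190):
    px=mask(T,(396,170,436,212),thr); w=(ray("top",px,.17)[:,:2]-CC)*1000
    a=w@u[:2];c=w@v[:2]; e=(a>30)&(abs(c-np.median(c))<22)
    l=np.polyfit(c[e],a[e],1)
    hi=(c>20)&(a>22)&(a<38);lo=(c<-20)&(a>22)&(a<38)
    print(thr,"far end u",l.round(3),"sides c",c[hi].mean().round(2),c[lo].mean().round(2),"slopes",np.polyfit(a[hi],c[hi],1)[0].round(3),np.polyfit(a[lo],c[lo],1)[0].round(3))
print(A[146,305:345,0]);print(A[128:152,318,0]);print(A[130:150:2,308:342,0])
E
```

```text
150 far end u [1.0000e-03 4.7713e+01] sides c 30.35 -36.52 slopes -0.034 0.254
170 far end u [2.0000e-03 4.6933e+01] sides c 29.49 -34.59 slopes -0.028 0.085
190 far end u [3.0000e-03 4.6071e+01] sides c 28.65 -33.26 slopes -0.032 -0.009
[ 47  49  47  50  53  57  61  64  68  68  68  64  58  55  53  54  55  56
  55  60  62  64  66 106 148 140 124 110  74  47  46  50  55  54  55  55
  60  64  62  59]
[ 39 111  83 164 235 179 155 153 153 153 153 151 151 152 151 152  96  60
  55  55  51  52  54  61]
[[ 41  55  93 108  82  70  77  75  75  77  83  88  97 104 112 124 129 137
  157 129  76  62  63  62  60  61  55  59  61  62  62  67  83  73]
 [105  68  90 109 109 112 111 141 200 231 235 233 233 232 206 189 164 120
  106  80  60  63  60  62  63  59  80  65  46  49  59  62  62  63]
 [109 112 112 112 110 111 109 132 149 154 155 156 157 161 160 163 176 184
  197 154  76  41  40  41  42  44  58  73  92  97  86  96  96  95]
 [109 112 112 111 110 111 111 115 142 153 153 153 152 153 150 151 151 152
  152 151 148 145 145 127 116  99  83 100 110 121 133 139 123 111]
 [110 109 109 111 112 112 112 116 142 154 153 152 153 151 152 152 152 151
  149 150 151 152 152 151 150 145 145 143 124 109 122 135 121 109]
 [109 110 110 110 110 110 110 114 140 153 151 151 151 152 152 152 152 151
  151 151 151 152 152 151 150 145 145 145 142 123 110 108 107 108]
 [112 112 111 109 109 110 110 114 140 152 151 152 151 152 151 152 151 152
  150 151 150 152 152 151 148 145 144 145 125 112 109 109 110 110]
 [ 40  40  42  52  59  62  60  62  80  83  96 118 142 151 151 152 151 151
  151 151 151 151 151 153 148 144 113 103 110 110 110 111 109 108]
 [ 50  53  57  61  64  68  68  68  64  58  55  53  54  55  56  55  60  62
   64  66 106 148 140 124 110  74  47  46  50  55  54  55  55  60]
 [ 49  43  45  47  50  56  61  60  56  53  51  50  51  51  52  50  50  51
   51  51  49  49  46  47  46  45  49  50  51  50  49  52  54  55]]
```

```bash
python3 - <<'E'
from h import *
A=cv2.imread("pics/side0.png");U=8
def proj(n,X):
    K,R,t,C=cam(n);q=(K@(R@X.T+t[:,None])).T;return q[:,:2]/q[:,2:]
c0,r0,c1,r1=296,146,360,196
im=A[r0:r1,c0:c1].astype(np.float32); g=cv2.resize(im[:,:,1],None,fx=U,fy=U,interpolation=cv2.INTER_CUBIC)
ux=np.array([np.cos(np.radians(CA)),np.sin(np.radians(CA)),0]);vy=np.cross(up,ux)
c3=np.r_[CC,0]
P=[c3+ux*a*.067+vy*b*.055+up*z for a,b,z in((1,1,0),(1,-1,0),(-1,-1,0),(1,1,.012),(-1,-1,.012))]
print("pred",proj("side",np.array(P)).round(2).tolist())
for thr in(75,90,105):
    k=max(cv2.findContours((g>thr).astype(np.uint8),0,cv2.CHAIN_APPROX_NONE)[0],key=cv2.contourArea)[:,0]
    px=(k+.5)/U-.5+[c0,r0]
    print(thr,"left",px[px[:,0].argmin()].round(2),"low",px[px[:,1].argmax()].round(2),"right",px[px[:,0].argmax()].round(2))
print(A[176:190:2,324,1],A[184,300:345,1])
E
```

```text
pred [[334.96, 186.05], [304.88, 179.97], [319.68, 163.99], [335.05, 182.9], [319.7, 161.04]]
75 left [304.31 177.31] low [334.19 186.56] right [354.06 157.56]
90 left [304.56 177.56] low [332.56 185.81] right [347.94 167.81]
105 left [304.81 177.56] low [332.94 185.56] right [347.69 168.19]
[123 125 189 126  75  57  57] [ 62  62  60  59  61  62  63  63  66  71  72  74  73  71  69  69  67  65
  62  60  59  58  60  67  75  88 101 117 126 123 124 134 138 136 136 128
  93  71  71  70  71  71  74  76  77]
```

The mould hangs level over the casing, but the top view puts its centre about 4 mm too far along u and 1–1.5 mm off across. The side view agrees in sign. I'll correct this and lower it under force watch.

```bash
cat >> h.py <<'E'
uc=np.array([np.cos(np.radians(UC)),np.sin(np.radians(UC))]);vc=np.array([-uc[1],uc[0]])
T0=CC-.0045*uc+.0015*vc
E
python3 - <<'E'
from h import *
robot.move_linear(np.r_[T0,.098],.06); st("pre")
h=robot.move_linear(np.r_[T0,.060],.012,threshold=4); s=st(h); print("moment",np.round(s["moment"],2))
E
```

```text
pre 20.62 [ 0.4686 -0.2502  0.0983] open 0.0599 grip 30.0 F [ 0.   0.4 -1.7]
True 23.19 [ 0.4685 -0.2501  0.0627] open 0.0599 grip 30.0 F [0.1 2.2 5.5]
moment [ 0.08 -0.12 -0.07]
```

```bash
python3 - <<'E'
from h import *
h=robot.move_linear(np.r_[T0,.059],.008,threshold=8); s=st(h); print("moment",np.round(s["moment"],2))
A=robot.grab_frame("side");T=robot.grab_frame("top")
cv2.imwrite("pics/side5f.png",A[:,:,::-1]);cv2.imwrite("pics/top5f.png",T[:,:,::-1])
f=lambda i,r,c:cv2.resize(i[r-40:r+40,c-40:c+40,::-1],(398,500),interpolation=2)
cv2.imwrite("pics/c5.png",np.hstack([f(A,165,327),f(T,193,405)]))
E
```

```text
True 23.4 [ 0.4686 -0.2501  0.0627] open 0.0599 grip 30.0 F [-1.   1.3  7.8]
moment [ 0.14  0.03 -0.06]
```

View pics/c5.png

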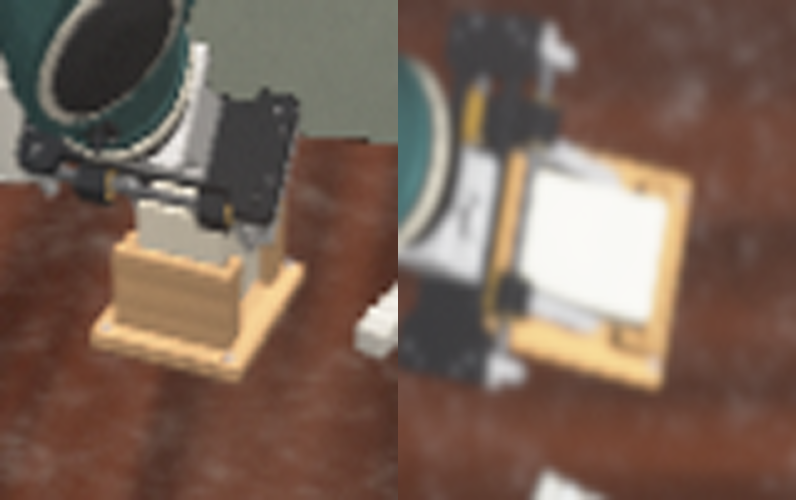

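The half sits between the walls, with the near end behind the near wall in the side view and level in the top view. TCP height 62.7 mm matches fully home (about 62). Releasing and checking.

```bash
python3 - <<'E'
from h import *
robot.gripper_to(.08); s=st("open"); a=s["tool_rot"][:,2]; p=s["ee_pos"]
robot.move_linear(p-a*.15,.15)
p=robot.get_state()["ee_pos"]; robot.move_ptp(np.array([.40,.05,.32]),rot(UC,20,1)); st("away")
A=robot.grab_frame("side");T=robot.grab_frame("top")
cv2.imwrite("pics/side6f.png",A[:,:,::-1]);cv2.imwrite("pics/top6f.png",T[:,:,::-1])
cv2.imwrite("pics/c6.png",np.hstack([cv2.resize(A[120:220,240:360,::-1],(400,500),interpolation=2),cv2.resize(T[153:233,365:445,::-1],(398,500),interpolation=2)]))
B=T[:,:,2]
for thr in(160,180,200): print(rect(B,(376,170,426,216),thr,z=.082))
E
```

```text
open 24.03 [ 0.4682 -0.25    0.0622] open 0.0798 grip 0.0 F [-0.4  0.5 -0.3]
away 26.22 [0.4001 0.0491 0.319 ] open 0.0798 grip 0.0 F [-0.5  0.1  0.3]
(array([ 465.98675537, -254.37158203]), array([ 465.75905528, -254.2400028 ]), array([90.62173462, 67.38290405]), 77.79804992675781)
(array([ 465.74319458, -254.19433594]), array([ 465.62328733, -254.08962944]), array([87.95962524, 64.45930481]), 77.89761352539062)
(array([ 465.69628906, -254.06419373]), array([ 465.58538413, -254.03671089]), array([85.43508911, 61.97554398]), 78.0400161743164)
```

View pics/c6.png

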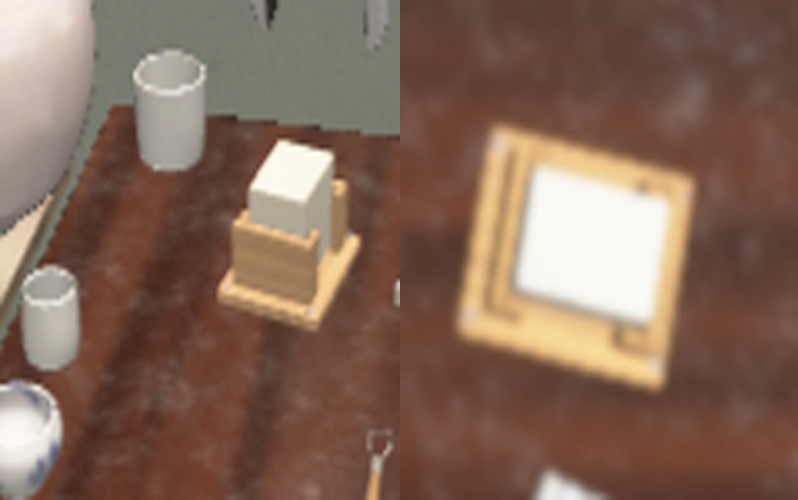

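```bash
python3 - <<'E'
from h import *
K,R,t,C=cam("side")
ux=np.r_[-uc,0];vy=np.cross(up,ux)
for z in(.082,.089):
    X=np.array([np.r_[CC,z]+ux*a*.042+vy*b*.03 for a,b in((1,-1),(1,1),(-1,1),(-1,-1))]);q=(K@(R@X.T+t[:,None])).T;print(z,(q[:,:2]/q[:,2:]).round(1).tolist())
print("obs (315,157.4) (333.9,161.4) (339.9,150.6) (324.6,148.6)")
E
```

```text
0.082 [[314.4, 156.6], [331.1, 159.6], [339.8, 149.9], [323.7, 147.1]]
0.089 [[314.4, 154.7], [331.2, 157.7], [339.9, 148.1], [323.7, 145.3]]
obs (315,157.4) (333.9,161.4) (339.9,150.6) (324.6,148.6)
```

The back face sits level at 82 mm or slightly less, so it is fully home, and the pots haven't moved. Handing in.

```bash
python3 -c "
from rig import robot
print(robot.sign_off())"
```

```text
the job is handed in; nothing more can be done
None
```

The mould is closed and handed in at about 26 s: the loose half was turned over in two 90° rolls and sits fully home, knobs down, in the casing (its back is level at about 82 mm and its measured centre is within 1 mm of the casing's), with the pots left where they stood; it came down a little untidily when stood on end between the two rolls, ending about 25 mm from the planned spot, but was regripped upright.

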